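# Clamp a circuit board by working a peg through an L-shaped slot

### The job

Clamp the small circuit board: with the fingertips or the outside of the fingers, gently push the black peg along the long leg of its L-shaped slot to the corner, so that the jaw slides the board up to the fixed stop, then push the peg sideways to the end of the short leg, where it locks. Only push the peg, do not squeeze it; do not lift the board, and leave the flux jar, the roll of tape and the small white box where they stand.

Things in the scene. Friction and masses are not known exactly. Their poses are not given: they have to be found in the camera images.
- clamp: Aluminium board clamp fixed to the bench; 6 mm base, x -67 to +136, y -45 to +60 mm in its frame. Origin on the bench under the corner of the L slot. +x: clamping direction, along the long leg toward the fixed stop; +y: along the short locking leg; z up. The slot is cut through a flat grey guide plate, top 23 mm above the bench, covering x -67 to +20 and all of y.
- slot_corner (a point): Corner of the L slot: where the peg's axis is when the long leg is done; on the guide plate's top face. The long leg runs from peg position x = -45 mm to here, the short leg from here to y = +32 mm. The pin has up to 2 mm of side play in the slot; the inner corner is rounded, 3 mm radius.
- peg_top (a point): Centre of the top, 64 mm above the bench, of the upright black round peg: 18 mm in diameter, its lower edge 3 mm above the guide plate. A 12 mm pin below it runs in the slot. It cannot come out or be lifted. It moves with the jaw along x and by itself along y.
- slot_end (a point): Where the peg's axis must finally be (locked position): far end of the short leg, on the guide plate's top face (23 mm above the bench).
- stop (a point): Middle of the fixed stop's face, clamp x = 123 mm, 13 mm above the bench; the stop is 68 mm wide and 20 mm high. In front of it low side rails (inner faces at y = +-34 mm, 12 mm high) guide the board.
- jaw (a joint): Travel of the steel jaw and the peg along the clamp's +x, m: 0 at the near end of the long leg, 0.045 in the corner (clamped). It starts between 0 and 0.012. Slides stiffly (about 2 N) and stays where it is left. The jaw's front face (62 mm wide, 20 mm high) is at clamp x = 31 mm + travel and pushes the board.
- peg (a joint): Travel of the peg along the clamp's +y, m: 0 in the long leg, 0.032 at the end of the short leg (locked). Slides stiffly (about 1.5 N), stays where it is left; free only when the jaw is within about 2 to 3 mm of its full travel.
- board: Small green circuit board, 46 x 62 x 11 mm, loose, lying with its edges on two 2 mm ledges of the clamp's base between jaw and stop, 46 mm side along the clamp's x. Origin: centre of its underside, 6 mm above the bench. Clamped, its centre is at clamp x about 97 to 100 mm.
- flux_jar: Bystander: loose yellow-lidded jar, 54 mm across, 38 mm tall, at the -y side of the clamp. Origin: centre of its underside.
- tape_1: Bystander: loose roll of black tape lying flat, 62 mm across, 19 mm tall, at the +y side of the clamp. Origin: centre of its underside.
- small_box: Bystander: loose small white box, 38 x 54 x 28 mm, at the -y side of the clamp. Origin: centre of its underside.
There are look-alikes about, which are no part of the job. Of the things that look like the board, the middle-sized one is meant.

How it is judged:
On the way:
1. the peg has been pushed to the slot's corner (value of joint jaw above 0.041 m and value of joint peg below 0.012 m), for 0.05 s.
At the end, for the whole second after the job is handed in: The jaw is within 4 mm of full travel, the peg within 5 mm of the end of the short leg, and the board lies flat and at rest on the clamp's base within 5 mm of the fixed stop (value of joint jaw above 0.041 m and value of joint peg above 0.027 m and x of board in the frame of clamp above 0.095 m and z of board in the frame of clamp below 0.009 m and angle between board's own z axis and vertical below 0.1 rad and linear speed of board below 0.02 m/s); the robot touches nothing.
It fails at once if the board is lifted (more than 10 mm) (z of board in the frame of clamp above 0.016 m).
It fails at once if the peg is squeezed or rammed (more than 40 N) (contact force between the fingers and peg above 40 N).
It fails at once if a bystander is moved by more than 20 mm (distance of any of flux_jar, tape_1, small_box from where it was at the start of the episode above 0.02 m).
It also fails if it takes over 45 s, if anything falls off the work surface, if the arm or the gripper's body presses on something with over 40 N, if the wrist force passes 120 N, or if a joint passes its speed limit or range.

### The arm

A 6-joint arm with a two-finger parallel gripper is mounted at the origin on a cart in front of the work surface, level with it; the furniture and walls round the work are solid. World frame = base frame: x ahead of the robot, y to its left, z up, the work surface at z = 0. Lengths are in m, angles in rad, forces in N, time in s.
With the tool pointing down it reaches from about 0.3 to 0.875 m from the base axis. Payload 6.4 kg.
Tool frame: the origin (TCP) lies where the fingers leave the gripper's body, on its centre line; the fingertips stand 73 mm ahead of it and the grasp point (between the pads) lies 54 mm ahead of it; z points along the fingers, y is the line along which they close (so a half turn about z gives the same grasp; the last joint's range is limited). The gripper opens to 85 mm and grips with 20 to 120 N. Pads are 22 mm wide; open, the fingers measure 114 mm over their backs; the gripper's body (76 mm by 85 mm) begins 54 mm behind the grasp point. The pads swing forward as they close: fully open they stand 13 mm farther back than shut.
Start: joints at [1.069, 0.181, 1.607, -0, 1.354, -0.206], TCP at [0.168, 0.55, 0.304] pointing down, gripper open.
Joint ranges: [-2.99, 2.99], [-0.89, 2.07], [0.3, 2.58], [-1.14, 4.28], [0, 2.63], [-3.12, 3.12]. Speed limits (rad/s): [2.57, 2.57, 3.01, 3.14, 3.14, 3.14].

### API

Orientations are given as a unit quaternion [w, x, y, z].
In Python, from bench import ctrl gives the robot as it stands.
- The arm moves only by the tool carry_out, never from a script. Its argument "steps" is one flat list of numbers, 7 for each row, row after row: the shift along the tool's x, y, z in m, then the turn, a rotation vector about the tool's x, y, z in rad, then the opening, from 0 (shut) to 1 (fully open). In form: [dx, dy, dz, wx, wy, wz, claw, dx, dy, dz, wx, wy, wz, claw, ...]. A call has 1 to 20 rows; each row is the pose to reach, as a shift and turn from the pose commanded when the call began, along the tool's axes at that moment; what a row does not reach only later rows make up. A row lasts 1/10 s, in which the tool goes at most 50 mm and 8.59 degrees, less where a joint would pass 70% of its speed; a pose out of reach is approached as far as the arm can. A call with a gripper value outside its range is refused whole. The fingers move at their own pace and stop on an object; the grip force is fixed at half the most. Time passes only in rows, so rows that repeat a pose let the fingers close. It gives the time, the measured TCP pose, the force, the opening and the grip force at its end, in the units of the state.
- ctrl.get_obs(): the state, without advancing time (a new reading comes with each control period).
- ctrl.camera(name): name is "scene" or "top" or "wrist"; returns the picture (480x640x3 uint8, red, green, blue); there is no depth.
- ctrl.camera_params(name): a dict with "vertical_fov" (degrees; the focal length in pixels is half the picture's height over the tangent of half this angle, whatever the lens; pixels are square), "cx", "cy" (the principal point, pixels), "cam_to_world" (4x4, takes a point from camera to world coordinates); the wrist camera has in their place "hand_eye" (4x4, takes a point from camera to tool coordinates, whose origin is the TCP and whose axes are the flange's). Camera axes: x right, y down, z forward; pixel columns grow to the right and rows downward; lengths in m; the calibration is good to about 2 mm. A picture is of the moment at which its call begins: read the wrist's pose just before it. camera_params takes no time and is no camera call.
- ctrl.hand_in(): hands the job in; it is judged then, once.
The state is a dict: "time_s": time; "q": joint angles; "dq": joint speeds; "joint_efforts": joint torques, N m; "eef_pos": TCP position; "eef_rot": TCP orientation; "wrist_force": force on the tool from outside, world axes, zero at the start; "torque": the same for the moment, N m; "opening": opening from 0.0 (shut) to 1.0 (fully open); "grasp_force": force on a finger pad.
Only numpy, scipy, OpenCV 4.12 (cv2) and the standard library are available. Lean on these libraries where they do the work, as an engineer would, in place of code of your own. Each camera call takes 0.05 s, during which the arm holds its last target. There are 200 camera calls.

## Working session

There is one attempt and no reset: what is moved stays moved. The work goes in short steps, Python scripts to look and compute and a tool call to move; the robot and the scene stay as the last step left them, time stands still between calls to the robot, and variables do not carry over. Pictures are saved under pics/ and viewed, at most 10 in all, crops included, and the job is handed in when it is done.

Besides the shell and the picture viewer there is one more tool, called after ">>>" by a JSON object that holds its "method" and its "body". carry_out: Moves the arm, as the interface text tells. Its arguments: {"type":"object","properties":{"steps":{"type":"array"}},"required":["steps"]}

```bash
mkdir -p pics
cat > h.py <<'E'
import numpy as np,cv2
from bench import ctrl
from scipy.spatial.transform import Rotation as R
def params(name,obs=None):
    p=ctrl.camera_params(name); f=240/np.tan(np.radians(p["vertical_fov"])/2)
    if "cam_to_world" in p: T=np.array(p["cam_to_world"])
    else:
        q=obs["eef_rot"]; W=np.eye(4); W[:3,:3]=R.from_quat([q[1],q[2],q[3],q[0]]).as_matrix(); W[:3,3]=obs["eef_pos"]
        T=W@np.array(p["hand_eye"])
    return f,p["cx"],p["cy"],T
def ray(P,u,v,z):
    f,cx,cy,T=P; d=T[:3,:3]@np.array([(u-cx)/f,(v-cy)/f,1]); o=T[:3,3]
    return o+d*(z-o[2])/d[2]
def proj(P,X):
    f,cx,cy,T=P; c=np.linalg.inv(T)@np.append(X,1); return f*c[0]/c[2]+cx,f*c[1]/c[2]+cy
def save(n,im): cv2.imwrite(f"pics/{n}.png",im[:,:,::-1])
E
python3 - <<'E'
from h import *
for n in("top","scene"):
    im=ctrl.camera(n); save(n,im); np.save(n,im)
    print(n,ctrl.camera_params(n))
print(ctrl.get_obs())
E
```

```text
top {'vertical_fov': 43.87665457064658, 'cx': 321.7551605258256, 'cy': 241.69922241059345, 'cam_to_world': array([[-0.01545082, -0.9950445 ,  0.09822275,  0.46047047],
       [-0.99940516,  0.01233966, -0.03220355,  0.00814042],
       [ 0.03083193, -0.09866189, -0.99464326,  1.0464755 ],
       [ 0.        ,  0.        ,  0.        ,  1.        ]])}
scene {'vertical_fov': 50.22493611811534, 'cx': 320.92240900715444, 'cy': 238.99710617207623, 'cam_to_world': array([[ 0.88546734, -0.34630717,  0.30986921,  0.31794419],
       [-0.46467794, -0.6531089 ,  0.59793242, -0.50996847],
       [-0.00468995, -0.67343902, -0.73922791,  0.69532482],
       [ 0.        ,  0.        ,  0.        ,  1.        ]])}
{'time_s': 0.1, 'q': array([ 1.06867919e+00,  1.81465736e-01,  1.60790041e+00,  1.72155131e-05,
        1.35377914e+00, -2.06288630e-01]), 'dq': array([ 1.75812510e-03, -2.12415562e-03, -2.00790014e-03,  5.51515052e-04,
       -2.38576840e-03,  4.99112070e-05]), 'joint_efforts': array([ 1.61958211e-03, -4.45873654e+01, -3.52242959e+01, -9.94784773e-05,
        4.05654166e-03, -2.42152095e-05]), 'eef_pos': array([0.1674199 , 0.54969525, 0.30307839]), 'eef_rot': array([-2.77142378e-04,  1.47377279e-01,  9.89080045e-01, -7.25209923e-04]), 'wrist_force': array([ 0.72096483,  0.14799892, -0.68840933]), 'torque': array([0.02225139, 0.03814153, 0.02176435]), 'grasp_force': 0.0, 'opening': 0.9951836103342455}
```

View pics/top.png

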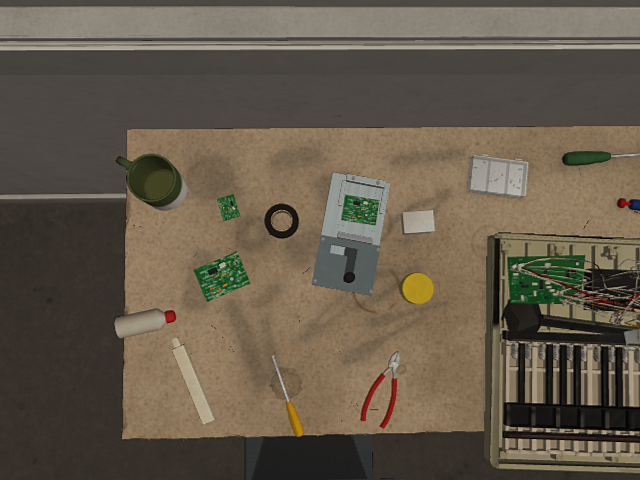

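View pics/scene.png

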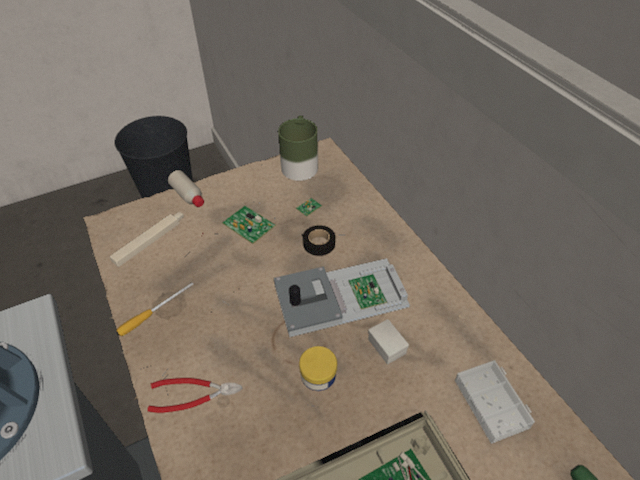

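Board look-alikes in top: small (229,207), large (221,276), one in the tray (545,280), and the middle-sized one in the clamp (360,209), which fits since it lies between jaw and stop. The black peg is at (349,277), the jar at (418,288), the white box at (418,222) and the tape at (282,221). I'll confirm with a crop.

Run:
```python
from h import *
im=np.load("top.npy"); c=im[160:305,300:445]; save("crop",cv2.resize(c,None,fx=4,fy=4,interpolation=cv2.INTER_CUBIC))
P=params("top")
for n,u,v,z in(("peg",349,277,.064),("jar",418,288,.038),("box",418,222,.028),("tape",282,221,.019),("plateBL",313,285,.023),("plateBR",372,293,.023)): print(n,ray(P,u,v,z).round(4))
```

```text
peg [ 0.4984 -0.0677  0.064 ]
jar [ 0.4791 -0.1867  0.038 ]
box [ 0.5933 -0.1922  0.028 ]
tape [0.5989 0.0434 0.019 ]
plateBL [ 0.4872 -0.0088  0.023 ]
plateBR [ 0.472  -0.1099  0.023 ]
```

View pics/crop.png

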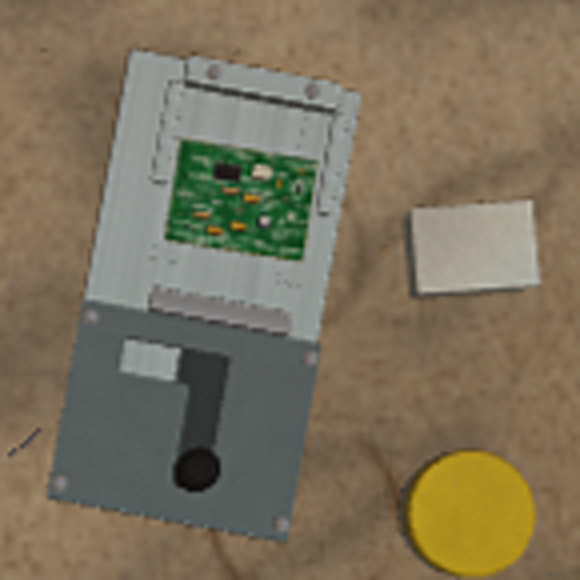

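The crop confirms the middle-sized board lies in the clamp between jaw and stop. The peg top is at crop (197,469), and the L slot's corner is at about (207,365), with the short leg going left. Next I'll fit the clamp frame.

Run:
```python
from h import *
P=params("top"); g=lambda u,v,z: ray(P,300+(u+.5)/4-.5,160+(v+.5)/4-.5,z)
pts=[((48,497),(-67,60),.023),((287,541),(-67,-45),.023),((86,301),(20,60),.023),((320,344),(20,-45),.023),((132,50),(136,60),.006),((359,93),(136,-45),.006)]
W=np.array([g(*p,z)[:2] for p,_,z in pts]); C=np.array([c for _,c,_ in pts])/1000
cm,wm=C.mean(0),W.mean(0); H=(C-cm).T@(W-wm); th=np.arctan2(H[0,1]-H[1,0],H[0,0]+H[1,1])
M=np.array([[np.cos(th),-np.sin(th)],[np.sin(th),np.cos(th)]]); o=wm-M@cm
print("th",th,"o",o,"res mm",((W-(C@M.T+o))*1000).round(1).tolist())
tc=lambda X:(M.T@(X[:2]-o)*1000).round(1)
for n,p,z in(("peg",(197,468),.064),("corner",(207,365),.023),("board",(242,200),.017),("jar",(471,513),.038)):print(n,tc(g(*p,z)))
print("tape",tc(ray(P,282,221,.019)),"box",tc(ray(P,418,222,.028)))
S=params("scene"); 
print("scene check",proj(S,np.append(M@[0,0]+o,.023)),proj(S,np.append(M@[.0,.032]+o,.023)), proj(S,np.append(M@[-.04,0]+o,.064)))
```

```text
th -0.19685706521392393 o [ 0.54258902 -0.07801749] res mm [[0.5, -0.4], [0.7, 0.3], [-0.5, -1.0], [0.1, 1.0], [-0.5, -1.0], [-0.3, 1.2]]
peg [-44.8   1.7]
corner [1.9 2.5]
board [76.6 -0.2]
jar [ -41.  -117.9]
tape [ 31.5 130. ] box [  72.  -102.1]
scene check (np.float64(321.7608883806858), np.float64(296.64214445362495)) (np.float64(316.2658032782542), np.float64(281.5068162270434)) (np.float64(296.71417937169235), np.float64(286.96050300555595))
```

```bash
cat >> h.py <<'E'
th=-0.19686; O=np.array([0.5426,-0.0780])
M3=R.from_euler('z',th).as_matrix(); C0=np.array([*O,0])
Rt=M3@np.diag([-1,1,-1.])   # tool x = clamp -x, y = clamp y, z down
def delta(c,tipz):
    o=ctrl.get_obs(); q=o["eef_rot"]; Rc=R.from_quat([q[1],q[2],q[3],q[0]]).as_matrix()
    t=C0+M3@np.array([c[0],c[1],0])+[0,0,tipz+.073]
    print("shift",(Rc.T@(t-o["eef_pos"])).round(4),"turn",R.from_matrix(Rc.T@Rt).as_rotvec().round(4),"t",o["time_s"])
def where():
    o=ctrl.get_obs(); print("clamp mm",((M3.T@(o["eef_pos"]-C0-[0,0,.073]))*1000).round(1),"F",(M3.T@o["wrist_force"]).round(1),"open",o["opening"],o["time_s"])
E
python3 - <<'E'
from h import *
delta((-.085,0),.231); delta((-.085,0),.10); where()
E
```

```text
shift [-4.573e-01 -4.994e-01 -3.000e-04] turn [-0.0015 -0.0004 -0.099 ] t 0.1
shift [-0.4573 -0.4993  0.1307] turn [-0.0015 -0.0004 -0.099 ] t 0.1
clamp mm [-490.7  542.2  230.1] F [ 0.7  0.3 -0.7] open 0.9951836103342455 0.1
```

>>> {"method": "carry_out", "body": {"steps": [-0.457, -0.499, 0, 0, 0, -0.099, 0, -0.457, -0.499, 0, 0, 0, -0.099, 0, -0.457, -0.499, 0, 0, 0, -0.099, 0, -0.457, -0.499, 0, 0, 0, -0.099, 0, -0.457, -0.499, 0, 0, 0, -0.099, 0, -0.457, -0.499, 0, 0, 0, -0.099, 0, -0.457, -0.499, 0, 0, 0, -0.099, 0, -0.457, -0.499, 0, 0, 0, -0.099, 0, -0.457, -0.499, 0, 0, 0, -0.099, 0, -0.457, -0.499, 0, 0, 0, -0.099, 0, -0.457, -0.499, 0, 0, 0, -0.099, 0, -0.457, -0.499, 0, 0, 0, -0.099, 0, -0.457, -0.499, 0, 0, 0, -0.099, 0, -0.457, -0.499, 0, 0, 0, -0.099, 0, -0.457, -0.499, 0, 0, 0, -0.099, 0, -0.457, -0.499, 0, 0, 0, -0.099, 0, -0.457, -0.499, 0.06, 0, 0, -0.099, 0, -0.457, -0.499, 0.1, 0, 0, -0.099, 0, -0.457, -0.499, 0.1, 0, 0, -0.099, 0, -0.457, -0.499, 0.1, 0, 0, -0.099, 0]}}

```text
time_s: 2.1
eef_pos: [0.4587, -0.0593, 0.2042]
eef_rot: [-0.001, 0.097, 0.995, 0.0]
wrist_force: [0.1, 0.5, -0.0]
opening: 0.0
grasp_force: 0.0
```

Run:
```python
from h import *
where(); o=ctrl.get_obs(); im=ctrl.camera("wrist"); save("w1",im); P=params("wrist",o)
for c in((0,0,.023),(0,.032,.023),(-.045,0,.064)): print(proj(P,C0+M3@np.array(c)))
delta((-.085,0),.035)
```

```text
clamp mm [-85.9   1.9 131.2] F [ 0.   0.5 -0. ] open 0.0001423023333917773 2.1
(np.float64(311.74222806065393), np.float64(345.26498987882053))
(np.float64(355.42570327008127), np.float64(345.3231319710653))
(np.float64(311.46876243923526), np.float64(319.6777548727863))
shift [ 0.0007 -0.0015  0.0978] turn [-0.0003  0.0018  0.0014] t 2.15
```

View pics/w1.png

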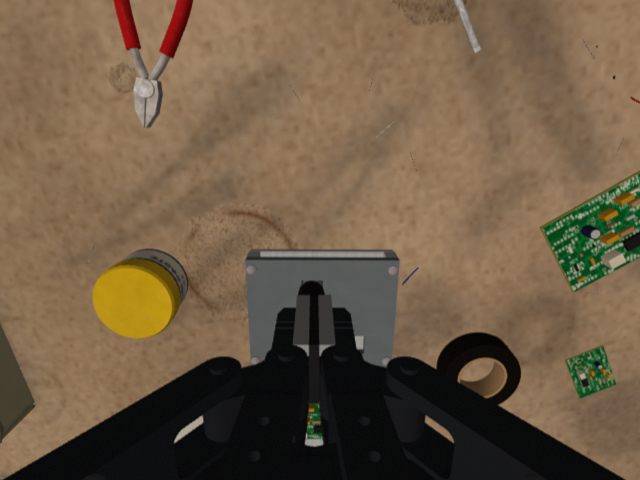

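The wrist view shows the plate's near edge at (247–398, 252), the shut fingertips near (314,310) and something dark at (313,288). I'll check the projections numerically.

Run:
```python
from h import *
P=params("wrist",ctrl.get_obs())
for c in((-.067,.06,.023),(-.067,-.045,.023),(.02,.06,.023),(-.045,0,.064),(-.045,0,.026),(-.0859,.0019,.131),(-.041,-.118,.038)): print(c,np.round(proj(P,C0+M3@np.array(c))))
im=cv2.imread("pics/w1.png"); save("c1",cv2.resize(im[230:400,220:420,::-1],None,fx=3,fy=3))
```

```text
(-0.067, 0.06, 0.023) [401. 256.]
(-0.067, -0.045, 0.023) [247. 256.]
(0.02, 0.06, 0.023) [392. 364.]
(-0.045, 0, 0.064) [312. 315.]
(-0.045, 0, 0.026) [313. 287.]
(-0.0859, 0.0019, 0.131) [317. 310.]
(-0.041, -0.118, 0.038) [136. 301.]
```

View pics/c1.png

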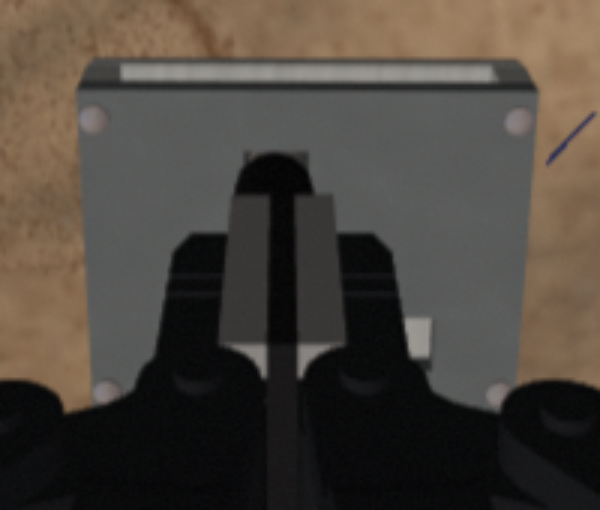

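The projections agree: the peg's base edge falls at about (312,281), and it sits at x≈-45, y≈0. Descend behind the peg.

>>> {"method": "carry_out", "body": {"steps": [0, -0.0015, 0.04, 0, 0.002, 0, 0, 0, -0.0015, 0.075, 0, 0.002, 0, 0, 0, -0.0015, 0.095, 0, 0.002, 0, 0, 0, -0.0015, 0.095, 0, 0.002, 0, 0, -0.01, -0.0015, 0.095, 0, 0.002, 0, 0, -0.015, -0.0015, 0.095, 0, 0.002, 0, 0, -0.02, -0.0015, 0.095, 0, 0.002, 0, 0, -0.024, -0.0015, 0.095, 0, 0.002, 0, 0, -0.028, -0.0015, 0.095, 0, 0.002, 0, 0, -0.032, -0.0015, 0.095, 0, 0.002, 0, 0]}}

```text
time_s: 3.15
eef_pos: [0.4905, -0.0682, 0.109]
eef_rot: [-0.001, 0.098, 0.995, 0.0]
wrist_force: [-3.1, 0.1, 0.8]
opening: -0.003
grasp_force: 1.1
```

```bash
python3 -c "
from h import *
where(); delta((-.022,0),.035)"
```

```text
clamp mm [-53.   -0.6  36. ] F [-3.  -0.5  0.8] open -0.0033072451081744576 3.15
shift [-0.031   0.0006  0.0009] turn [ 0.0001 -0.0024  0.0001] t 3.15
```

>>> {"method": "carry_out", "body": {"steps": [-0.003, 0.0005, 0, 0, 0, 0, 0, -0.006, 0.0005, 0, 0, 0, 0, 0, -0.009, 0.0005, 0, 0, 0, 0, 0, -0.012, 0.0005, 0, 0, 0, 0, 0, -0.015, 0.0005, 0, 0, 0, 0, 0, -0.018, 0.0005, 0, 0, 0, 0, 0, -0.021, 0.0005, 0, 0, 0, 0, 0, -0.024, 0.0005, 0, 0, 0, 0, 0, -0.026, 0.0005, 0, 0, 0, 0, 0, -0.028, 0.0005, 0, 0, 0, 0, 0, -0.029, 0.0005, 0, 0, 0, 0, 0, -0.029, 0.0005, 0, 0, 0, 0, 0]}}

```text
time_s: 4.35
eef_pos: [0.5191, -0.0734, 0.1088]
eef_rot: [-0.001, 0.098, 0.995, 0.0]
wrist_force: [-1.2, -0.8, -0.2]
opening: 0.002
grasp_force: 0.6
```

```bash
python3 -c "
from h import *
where()
im=ctrl.camera('top'); save('t2',cv2.resize(im[160:305,300:445],None,fx=4,fy=4))"
```

```text
clamp mm [-23.9  -0.1  35.8] F [-1.  -1.  -0.2] open 0.00214378192960964 4.35
```

>>> {"method": "carry_out", "body": {"steps": [-0.001, 0, 0, 0, 0, 0, 0, -0.002, 0, 0, 0, 0, 0, 0, -0.002, 0, 0, 0, 0, 0, 0]}}

```text
time_s: 4.7
eef_pos: [0.521, -0.0737, 0.1088]
eef_rot: [-0.001, 0.098, 0.995, 0.0]
wrist_force: [-1.6, -0.6, 0.6]
opening: 0.001
grasp_force: 0.8
```

>>> {"method": "carry_out", "body": {"steps": [-0.001, 0, 0, 0, 0, 0, 0, -0.001, 0, 0, 0, 0, 0, 0]}}

```text
time_s: 4.9
eef_pos: [0.522, -0.074, 0.1088]
eef_rot: [-0.001, 0.098, 0.995, 0.0]
wrist_force: [-2.2, -0.8, 1.6]
opening: 0.003
grasp_force: 0.8
```

>>> {"method": "carry_out", "body": {"steps": [-0.001, 0, 0, 0, 0, 0, 0, -0.001, 0, 0, 0, 0, 0, 0]}}

```text
time_s: 5.1
eef_pos: [0.523, -0.0742, 0.1088]
eef_rot: [-0.001, 0.098, 0.995, 0.0]
wrist_force: [-1.3, -0.4, 0.1]
opening: 0.002
grasp_force: 0.8
```

>>> {"method": "carry_out", "body": {"steps": [-0.001, 0, 0, 0, 0, 0, 0, -0.001, 0, 0, 0, 0, 0, 0]}}

```text
time_s: 5.3
eef_pos: [0.5235, -0.0743, 0.1087]
eef_rot: [-0.002, 0.098, 0.995, 0.0]
wrist_force: [-4.5, -0.1, 2.9]
opening: 0.006
grasp_force: 2.4
```

>>> {"method": "carry_out", "body": {"steps": [-0.001, 0, 0, 0, 0, 0, 0, -0.001, 0, 0, 0, 0, 0, 0]}}

```text
time_s: 5.5
eef_pos: [0.5238, -0.0743, 0.1087]
eef_rot: [-0.002, 0.098, 0.995, 0.0]
wrist_force: [-8.0, 0.5, 5.3]
opening: -0.003
grasp_force: 4.1
```

```bash
python3 -c "
from h import *
where()
im=ctrl.camera('scene'); save('s2',cv2.resize(im[230:350,250:430],None,fx=4,fy=4))"
```

```text
clamp mm [-19.2  -0.1  35.7] F [-7.9 -1.   5.3] open -0.0026294667518098284 5.5
```

View pics/s2.png

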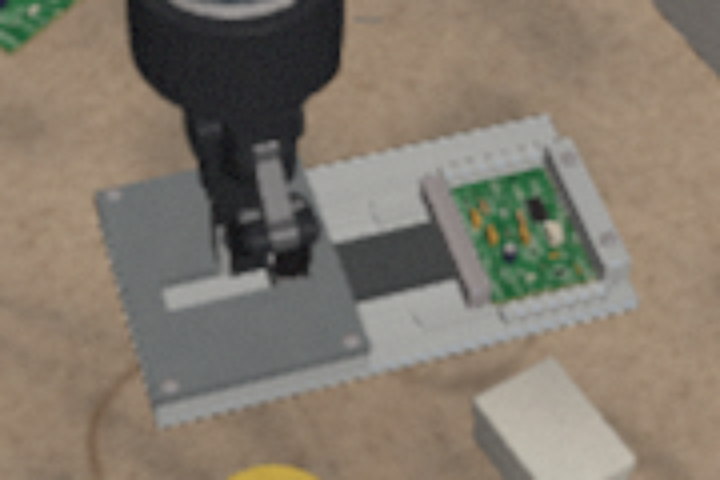

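The jaw has reached its hard stop (force rises at tool x = -19), and the scene shows the board against the stop between jaw and stop. Next I'll back off and go round to the peg's -y side.

>>> {"method": "carry_out", "body": {"steps": [0.01, 0, 0, 0, 0, 0, 0, 0.017, 0, 0, 0, 0, 0, 0, 0.017, -0.02, 0, 0, 0, 0, 0, 0.017, -0.042, 0, 0, 0, 0, 0, 0.017, -0.042, 0, 0, 0, 0, 0, 0, -0.042, 0, 0, 0, 0, 0, -0.017, -0.042, 0, 0, 0, 0, 0, -0.017, -0.042, 0, 0, 0, 0, 0, -0.017, -0.037, 0, 0, 0, 0, 0, -0.017, -0.032, 0, 0, 0, 0, 0, -0.017, -0.028, 0, 0, 0, 0, 0, -0.017, -0.025, 0, 0, 0, 0, 0]}}

```text
time_s: 6.75
eef_pos: [0.5362, -0.1016, 0.1087]
eef_rot: [-0.001, 0.098, 0.995, 0.0]
wrist_force: [-0.5, 0.8, 0.9]
opening: 0.002
grasp_force: 0.0
```

```bash
python3 -c "
from h import *
where()
im=ctrl.camera('scene'); save('s3',cv2.resize(im[230:350,250:430],None,fx=4,fy=4))"
```

```text
clamp mm [ -1.6 -24.4  35.7] F [-0.6  0.7  0.9] open 0.00195618175550343 6.75
```

View pics/s3.png

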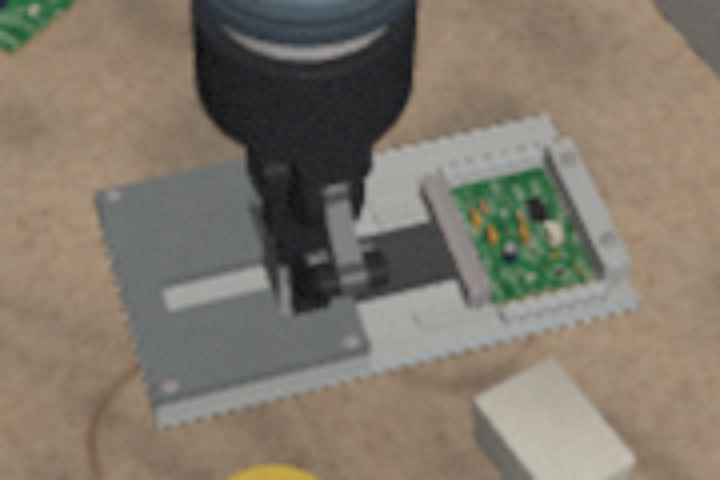

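The jaw is still clamped and the fingers are beside the peg. Pushing +y.

>>> {"method": "carry_out", "body": {"steps": [0, 0.003, 0, 0, 0, 0, 0, 0, 0.006, 0, 0, 0, 0, 0, 0, 0.009, 0, 0, 0, 0, 0, 0, 0.012, 0, 0, 0, 0, 0]}}

```text
time_s: 7.2
eef_pos: [0.5389, -0.0906, 0.1088]
eef_rot: [-0.001, 0.098, 0.995, 0.0]
wrist_force: [-0.3, -1.5, 1.4]
opening: 0.004
grasp_force: 0.8
```

>>> {"method": "carry_out", "body": {"steps": [0, 0.003, 0, 0, 0, 0, 0, 0, 0.006, 0, 0, 0, 0, 0, 0, 0.009, 0, 0, 0, 0, 0, 0, 0.012, 0, 0, 0, 0, 0, 0, 0.014, 0, 0, 0, 0, 0]}}

```text
time_s: 7.7
eef_pos: [0.5417, -0.0766, 0.1088]
eef_rot: [-0.001, 0.098, 0.995, 0.0]
wrist_force: [-0.9, -0.7, 1.7]
opening: -0.002
grasp_force: 0.8
```

```bash
python3 -c "
from h import *
where()"
```

```text
clamp mm [-1.1  1.2 35.8] F [-0.7 -0.9  1.7] open -0.0023092757821914288 7.7
```

>>> {"method": "carry_out", "body": {"steps": [0, 0.002, 0, 0, 0, 0, 0, 0, 0.004, 0, 0, 0, 0, 0, 0, 0.005, 0, 0, 0, 0, 0]}}

```text
time_s: 8.0
eef_pos: [0.5427, -0.0718, 0.1088]
eef_rot: [-0.001, 0.098, 0.995, 0.0]
wrist_force: [-2.0, -1.1, 1.5]
opening: -0.002
grasp_force: 0.8
```

>>> {"method": "carry_out", "body": {"steps": [0, 0.001, 0, 0, 0, 0, 0, 0, 0.002, 0, 0, 0, 0, 0, 0, 0.002, 0, 0, 0, 0, 0]}}

```text
time_s: 8.3
eef_pos: [0.5431, -0.0699, 0.1088]
eef_rot: [-0.001, 0.098, 0.995, 0.0]
wrist_force: [-1.2, -1.0, -0.3]
opening: -0.001
grasp_force: 0.5
```

>>> {"method": "carry_out", "body": {"steps": [0, 0.001, 0, 0, 0, 0, 0, 0, 0.001, 0, 0, 0, 0, 0]}}

```text
time_s: 8.5
eef_pos: [0.5433, -0.069, 0.1088]
eef_rot: [-0.001, 0.098, 0.995, 0.0]
wrist_force: [-1.3, -0.8, 0.4]
opening: 0.001
grasp_force: 0.6
```

>>> {"method": "carry_out", "body": {"steps": [0, 0.001, 0, 0, 0, 0, 0, 0, 0.001, 0, 0, 0, 0, 0]}}

```text
time_s: 8.7
eef_pos: [0.5434, -0.0683, 0.1088]
eef_rot: [-0.001, 0.098, 0.995, -0.0]
wrist_force: [-1.3, -2.7, 0.5]
opening: -0.004
grasp_force: 1.4
```

>>> {"method": "carry_out", "body": {"steps": [0, 0.001, 0, 0, 0, 0, 0, 0, 0.001, 0, 0, 0, 0, 0]}}

```text
time_s: 8.9
eef_pos: [0.5435, -0.0679, 0.1088]
eef_rot: [-0.001, 0.098, 0.995, -0.001]
wrist_force: [-2.7, -6.1, 0.8]
opening: 0.004
grasp_force: 3.2
```

>>> {"method": "carry_out", "body": {"steps": [0, 0.001, 0, 0, 0, 0, 0, 0, 0.001, 0, 0, 0, 0, 0]}}

```text
time_s: 9.1
eef_pos: [0.5436, -0.0675, 0.1089]
eef_rot: [-0.001, 0.098, 0.995, -0.001]
wrist_force: [-2.7, -9.2, 2.3]
opening: 0.002
grasp_force: 4.8
```

The force is rising, so the peg is at the end of the slot. Back off in -y, then lift.

>>> {"method": "carry_out", "body": {"steps": [0, -0.01, 0, 0, 0, 0, 0, 0, -0.025, 0, 0, 0, 0, 0, 0, -0.025, 0, 0, 0, 0, 0, 0, -0.025, -0.05, 0, 0, 0, 0, 0, -0.025, -0.1, 0, 0, 0, 0, 0.05, -0.025, -0.15, 0, 0, 0, 0, 0.1, -0.025, -0.15, 0, 0, 0, 0, 0.15, -0.025, -0.15, 0, 0, 0, 0, 0.15, -0.025, -0.15, 0, 0, 0, 0, 0.15, -0.025, -0.15, 0, 0, 0, 0]}}

```text
time_s: 10.1
eef_pos: [0.3906, -0.0607, 0.2593]
eef_rot: [-0.001, 0.098, 0.995, 0.0]
wrist_force: [1.5, -0.7, 0.1]
opening: -0.003
grasp_force: 0.0
```

```bash
python3 -c "
from h import *
where()
im=ctrl.camera('scene'); P=params('scene'); print(proj(P,C0+M3@np.array([0,.032,.064])),proj(P,C0+M3@np.array([0.1,0,.017])))
save('s4',cv2.resize(im[230:400,250:430],None,fx=3.5,fy=3.5))"
```

```text
clamp mm [-152.5  -12.7  186.3] F [ 1.6 -0.4  0.1] open -0.0030246511424715564 10.1
(np.float64(315.9730667633155), np.float64(265.73547450916567)) (np.float64(379.67710037507334), np.float64(284.70620151663525))
```

View pics/s4.png

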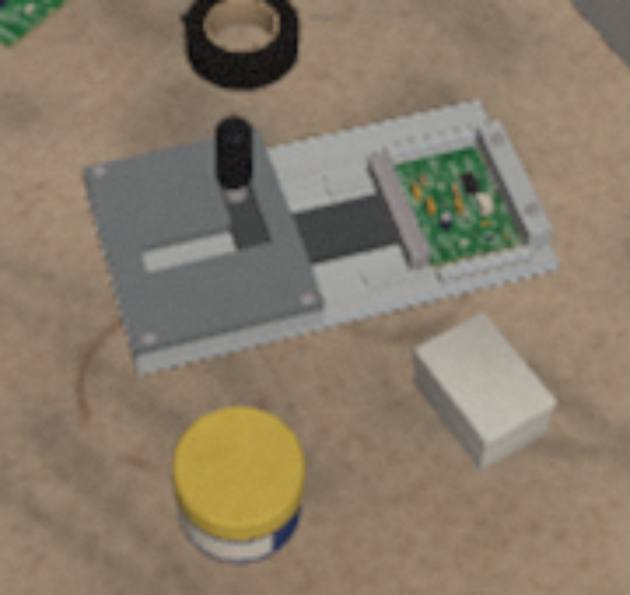

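The peg top is at scene (317,266) against (316,266) expected for the locked position. The board lies flat between jaw and stop, and the bystanders have not moved. Handing in.

```bash
python3 -c "
from bench import ctrl
print(ctrl.hand_in())"
```

```text
the job is handed in; nothing more can be done
None
```

The board is clamped against the stop with the peg locked at the end of the short leg. The bystanders look unmoved, the arm is clear, and the job was handed in at about 10 s with no verdict shown.

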